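Gauge the thickest tea brick on the sloping stand

ROBOT

A 6-joint arm with a two-finger parallel gripper is mounted at the origin on the work surface. World frame = base frame: x ahead of the robot, y to its left, z up, the work surface at z = 0. Lengths are in m, angles in rad, forces in N, time in s.
With the tool pointing down it reaches from about 0.35 to 0.725 m from the base axis. Payload 6 kg.
Tool frame: the origin (TCP) lies at the very end of the fingers, on their centre line; the grasp point (between the pads) lies 19 mm behind it; z points along the fingers, y is the line along which they close (so a half turn about z gives the same grasp; the last joint's range is limited). The gripper opens to 85 mm and grips with 20 to 120 N. Pads are 22 mm wide; open, the fingers measure 114 mm over their backs; the gripper's body (76 mm by 85 mm) begins 54 mm behind the grasp point. The pads swing forward as they close: fully open they stand 13 mm farther back than shut.
Start: joints at [-0.844, 0.04, 0.085, 0, -1.615, -0.334], TCP at [0.23, -0.554, 0.231] pointing down, gripper open.
Joint ranges: [-2.56, 2.56], [-1.29, 2.01], [-1.08, 1.49], [-3.29, 1.98], [-2.81, -0.18], [-2.99, 2.99]. Speed limits (rad/s): [2.57, 2.57, 3.01, 3.14, 3.14, 3.14].

INTERFACE

Orientations are given as a rotation vector (axis times angle).
In Python, from cell import telemetry, viewer, ticket gives the robot as it stands.
- The arm moves only by the shell command python3 -m creep 'ROWS' [OPENING] [FORCE]. ROWS is JSON, a list of rows, each an object of numbers: "dx", "dy", "dz": the shift along the tool's x, y, z in units of 0.5 m (1.0 is 0.5 m); "rx", "ry", "rz": the turn, a rotation vector about the tool's x, y, z in units of 180 degrees (1.0 is 180 degrees). In form: [{"dx": .., "dy": .., "dz": .., "rx": .., "ry": .., "rz": ..}, ...]. A call has exactly 10 rows; each row shifts and turns the commanded pose from where the row before left it, along the tool's axes as they then stand; what a row does not reach is not made up. A row lasts 1/8 s, in which the tool goes at most 62.5 mm and 10.7 degrees, less where a joint would pass 70% of its speed; a pose out of reach is approached as far as the arm can. A call with a number of a shift or a turn outside -1 to 1 is refused whole. A call with a gripper value outside its range is refused whole. OPENING is the opening, from -1 (shut) to 1 (fully open), set as the call begins (- or left out, the last holds). The fingers move at their own pace and stop on an object; FORCE is the grip in N (left out, the last holds). Time passes only in rows, so rows that do not move let the fingers close, or fill a call up. It gives the time, the measured TCP pose, the force, the opening and the grip force at its end, in the units of the state.
- telemetry.get_obs(): the state, without advancing time (a new reading comes with each control period).
- viewer.get_image(name): name is "scene" or "top"; returns (picture, depth): 384x512x3 uint8, blue, green, red; 384x512 float32, m along the optical axis (not along the pixel's ray), 0 where there is no reading.
- viewer.get_calibration(name): a dict with "fx", "fy", "cx", "cy" (pixels), "dist" ([k1, k2, p1, p2, k3] as OpenCV has them; the pictures are not rectified), "xyz" and "orientation" of the camera in the world. Camera axes: x right, y down, z forward; pixel columns grow to the right and rows downward; lengths in m; the calibration is good to about 2 mm. A picture is of the moment at which its call begins. get_calibration takes no time and is no camera call.
- ticket.job_done(): hands the job in; it is judged then, once.
The state is a dict: "time": time; "joint_positions": joint angles; "joint_velocities": joint speeds; "tau": joint torques, N m; "tool_pos": TCP position; "ee_rot": TCP orientation; "ft_force": force on the tool from outside, world axes, zero at the start; "torque": the same for the moment, N m; "width": finger opening in m; "grasp_force": force on a finger pad.
Only numpy, scipy, OpenCV 4.12 (cv2) and the standard library are available. Lean on these libraries where they do the work, as an engineer would, in place of code of your own. Each camera call takes 0.05 s, during which the arm holds its last target. There are 200 camera calls.

TASK

Before the pressed-tea bricks go into the caddy, measure the thickest of the three: take up the bridge gauge, straddle that brick with it, lower it gently and square to the sloping board until both skids sit flat on the board and the sprung foot rests on the middle of the brick, and hold it there for a second so the thickness can be read. Then stand the gauge upright in the middle of the round cork mat and let go. Do not touch the other two bricks with the gauge, do not shift any brick, and leave the tea things where they are.

Things in the scene. Friction and masses are not known exactly. Their poses are not given: they have to be found in the camera images.
- gauge: loose bridge gauge, about 0.4 kg, 154 mm tall, standing upright. Two skids (60 mm along x, 10 wide) centred at y +43 and -43 mm, 76 mm clear between; legs; crossbeam (30 mm in x, 96 in y) at z 75-89 mm; on it a black upright grip (26 mm in x, 30 in y, z 89-154 mm). Origin: midway between the skids, level with their undersides; z up through the grip. Works either way round
- foot (a joint): gauge's spring foot (26 mm disc on the gauge's z axis, between the legs), in m: height of the disc's underside above the skids' undersides. 0 standing on a flat surface, -0.006 hanging free, the part's thickness when it straddles a part on the same surface; at most 0.062. Soft spring: 0.9 N at 0, plus 30 N/m. A pointer on the grip's +x face rises with it
- foot_tip (a point): centre of the underside of the foot's disc
- brick_thick: dark plain pressed-tea brick, 100 x 60 mm, 42 mm thick (the thickest of the three), loose, about 0.23 kg. Lies flat on the stand's sloping board, low end against the lip. Origin: centre of its underside, on the board. x up the slope along its 100 mm, y level along its 60 mm, z out of the board, 30 degrees from vertical, leaning to the stand's front
- brick_mid: dark plain pressed-tea brick, 100 x 60 mm, 30 mm thick (the middle one of the three), loose, about 0.16 kg. Lies flat on the stand's sloping board, low end against the lip. Origin: centre of its underside, on the board. x up the slope along its 100 mm, y level along its 60 mm, z out of the board, 30 degrees from vertical, leaning to the stand's front
- brick_thin: dark plain pressed-tea brick, 100 x 60 mm, 22 mm thick (the thinnest of the three), loose, about 0.12 kg. Lies flat on the stand's sloping board, low end against the lip. Origin: centre of its underside, on the board. x up the slope along its 100 mm, y level along its 60 mm, z out of the board, 30 degrees from vertical, leaning to the stand's front
- stand: fixed wooden stand: flat board 150 mm along the slope, 330 mm wide, sloping at 30 degrees, low in front (-x) with a 10 mm lip, about 105 mm high behind. Three bricks lie on it side by side, 105 mm apart, in any order. Origin: on the counter under its middle; x to the rear, y along its width, z up. The board's surface at the lip is at x -60, z 30 mm
- mat: fixed round cork mat, 170 mm diameter, 8 mm thick, on the counter. Origin: centre of its underside
- teapot: white ceramic teapot, 144 mm body, 128 mm tall, loose bystander. Origin: centre of its underside
- kettle: teal electric kettle with a push-button lid, 164 mm diameter, 213 mm tall, loose bystander. Origin: centre of its underside
- caddy: glass caddy with wooden lid, 100 mm diameter, 140 mm tall, loose bystander. Origin: centre of its underside
- mug_a: white mug with dark spots, 80 mm diameter, 90 mm tall, loose bystander. Origin: centre of its underside
- mug_b: a second such mug. Origin: centre of its underside
- teaspoon: steel teaspoon, 140 mm long, lying on the counter between the robot and the stand, loose bystander. Origin: under the middle of it
Mind the look-alikes: they are no part of the job. Several things look just like the mat: the one meant starts farthest to the robot's left.

How it is judged:
On the way:
1. the gauge straddles the thickest brick, skids on the board, foot on the brick's middle, reading 40 to 43.5 mm, still for 0.6 s (value of joint foot between 0.04 and 0.0435 m and angle between the z axis of gauge and the z axis of brick_thick, either way round below 0.06 rad and x of foot_tip in the frame of brick_thick between -0.02 and 0.02 m and y of foot_tip in the frame of brick_thick between -0.012 and 0.012 m and z of foot_tip in the frame of brick_thick below 0.045 m and linear speed of gauge below 0.02 m/s), for 0.6 s.
At the end, for the whole second after the job is handed in: gauge upright (within 3 degrees), at rest and let go on the cork mat, centre within 25 mm of the mat's, foot reading zero within 2 mm; bricks within 8 mm and teapot, kettle, caddy, mugs and teaspoon within 20 mm of where they started (horizontal distance between gauge and mat below 0.025 m and height (world z) of gauge between 0.006 and 0.011 m and angle between gauge's own z axis and vertical below 0.05 rad and value of joint foot between -0.002 and 0.002 m and linear speed of gauge below 0.01 m/s and distance of each of brick_thick, brick_thin, brick_mid from where it was at the start of the episode below 0.008 m and distance of each of teapot, kettle, caddy, mug_a, mug_b, teaspoon from where it was at the start of the episode below 0.02 m); the robot touches nothing.
It fails at once if the gauge touches one of the other two bricks (contact force between gauge and brick_thin above 0.5 N or contact force between gauge and brick_mid above 0.5 N).
It fails at once if the gauge is pressed or dropped hard (over 60 N) on the stand, the brick or the mat (contact force between gauge and stand above 60 N or contact force between gauge and brick_thick above 60 N or contact force between gauge and mat above 60 N).
It fails at once if a brick is shifted by more than 8 mm (distance of any of brick_thick, brick_thin, brick_mid from where it was at the start of the episode above 0.008 m).
It fails at once if a tea thing is shifted by more than 20 mm (distance of any of teapot, kettle, caddy, mug_a, mug_b, teaspoon from where it was at the start of the episode above 0.02 m).
It also fails if it takes over 51 s, if anything falls off the work surface, if the arm or the gripper's body presses on something with over 40 N, if the wrist force passes 120 N, or if a joint passes its speed limit or range.

## Working session

There is one attempt and no reset: what is moved stays moved. The work goes in short steps, Python scripts to look and compute and a shell command to move; the robot and the scene stay as the last step left them, time stands still between calls to the robot, and variables do not carry over. Pictures are saved under pics/ and viewed, at most 10 in all, crops included, and the job is handed in when it is done.

```bash
mkdir -p pics; ls
python3 - <<'E'
from cell import telemetry, viewer
import cv2,numpy as np
print(telemetry.get_obs())
for n in("scene","top"):
    im,d=viewer.get_image(n); cv2.imwrite(f"pics/{n}0.png",im); np.save(f"pics/{n}0.npy",d); print(viewer.get_calibration(n), (d==0).mean())
E
```

```text
pics
{'time': 0.0, 'joint_positions': array([-8.44301624e-01,  4.08253107e-02,  8.38065301e-02, -4.87822447e-04,
       -1.61548195e+00, -3.33731683e-01]), 'joint_velocities': array([-0.00190427,  0.00078542, -0.00035214,  0.00040818,  0.00042259,
       -0.00133512]), 'tau': array([ 3.02873468e-04, -3.68204641e+01,  3.47410190e+01,  6.93242311e+00,
       -5.43161514e-03, -1.39633755e-05]), 'tool_pos': array([ 0.22962397, -0.55397013,  0.23026411]), 'ee_rot': array([ 6.12939412e-01, -3.08076770e+00, -2.69651776e-03]), 'ft_force': array([-0.04015827,  0.1271789 ,  0.05238484]), 'torque': array([-0.01157654, -0.00703523, -0.00794501]), 'grasp_force': 0.0, 'width': 0.08555889628883889}
{'fx': 361.99093563664616, 'fy': 361.99093563664616, 'cx': 253.24134680567056, 'cy': 192.1728723441632, 'dist': array([-0.08890015,  0.        ,  0.        ,  0.        ,  0.        ]), 'xyz': array([ 1.272476  , -0.49225785,  0.98456078]), 'orientation': array([-2.16251515, -1.09693032,  0.45957608])} 0.0038350423177083335
{'fx': 347.6878118290696, 'fy': 347.6878118290696, 'cx': 255.97296991824138, 'cy': 192.65182045970982, 'dist': array([-0.043559,  0.      ,  0.      ,  0.      ,  0.      ]), 'xyz': array([ 0.48668177, -0.00549164,  1.06855307]), 'orientation': array([-2.18946498,  2.20230453, -0.07811333])} 0.003941853841145833
```

View pics/scene0.png

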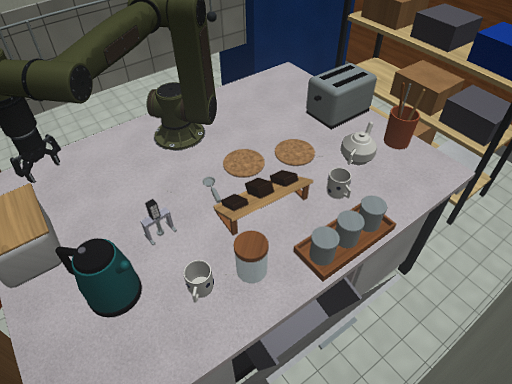

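View pics/top0.png

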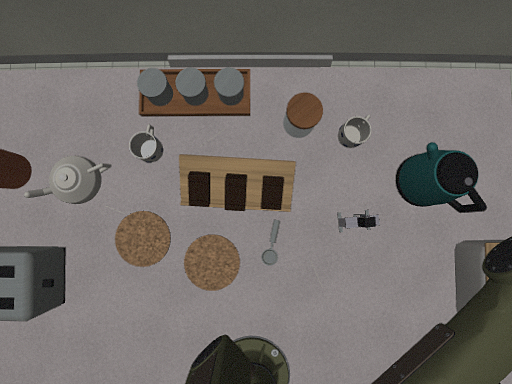

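Scene: gauge at top (358,221) / scene (157,220). Bricks are at top (199,188), (236,191) and (272,192). In the scene view the middle one looks thickest, to be checked by measuring. Mat look-alikes are at top (143,238), which is farthest left and so chosen, and (212,262). Teaspoon at (272,243).

```bash
cat > h.py <<'E'
import cv2,numpy as np
from cell import telemetry, viewer
from scipy.spatial.transform import Rotation as R
def cal(n):
    c=viewer.get_calibration(n); K=np.array([[c['fx'],0,c['cx']],[0,c['fy'],c['cy']],[0,0,1.]])
    return K,c['dist'],np.array(c['xyz']),R.from_rotvec(c['orientation']).as_matrix()
def cloud(n,d):
    K,D,t,M=cal(n); h,w=d.shape
    u,v=np.meshgrid(np.arange(w),np.arange(h))
    p=cv2.undistortPoints(np.stack([u.ravel(),v.ravel()],1).astype(float)[:,None],K,D)[:,0]
    P=np.c_[p,np.ones(len(p))]*d.reshape(-1,1)
    return (P@M.T+t).reshape(h,w,3)
def ray(n,uv,z):
    K,D,t,M=cal(n); p=cv2.undistortPoints(np.array(uv,float).reshape(-1,1,2),K,D)[:,0]
    r=np.c_[p,np.ones(len(p))]@M.T; return t+r*((z-t[2])/r[:,2:])
E
python3 - <<'E'
from h import *
for n in("top","scene"):
    im=cv2.imread(f"pics/{n}0.png"); d=np.load(f"pics/{n}0.npy"); P=cloud(n,d); hsv=cv2.cvtColor(im,cv2.COLOR_BGR2HSV)
    # counter
    cs=P[300:310,300:310] if n=="top" else P[200:210,100:110]
    print(n,"counter z",np.median(cs[...,2]))
    # mats: brown
    m=cv2.inRange(hsv,(5,70,70),(20,200,220)); m[(P[...,2]>.03)|(P[...,2]<-.02)]=0
    m=cv2.morphologyEx(m,cv2.MORPH_CLOSE,np.ones((5,5)))
    for c in cv2.findContours(m,0,2)[0]:
        if cv2.contourArea(c)>400:
            e=cv2.fitEllipse(c); msk=np.zeros_like(m); cv2.drawContours(msk,[c],-1,255,-1); z=np.median(P[...,2][msk>0])
            print(" mat",np.round(e[0],1),np.round(e[1],1),"z",z.round(4),ray(n,e[0],.008).round(4))
    # bricks
    reg=P[...,:]; box=(P[...,0]>.4)&(P[...,0]<.75)&(P[...,1]>-.2)&(P[...,1]<.3)&(P[...,2]>.025)
    dark=((hsv[...,2]<50)&box).astype(np.uint8)*255
    wood=cv2.inRange(hsv,(8,50,90),(25,220,255))&(box.astype(np.uint8)*255)
    W=P[cv2.erode(wood,np.ones((3,3)))>0]; 
    W=W[(W[:,2]>.02)&(W[:,2]<.13)]
    for _ in range(4):
        A=np.c_[W[:,:2],np.ones(len(W))]; k=np.linalg.lstsq(A,W[:,2],rcond=None)[0]; r=W[:,2]-A@k; W=W[abs(r)<max(.004,1.5*r.std())]
    nn=np.array([-k[0],-k[1],1]); s=np.linalg.norm(nn); print(" board n",(nn/s).round(4),"slope deg",np.degrees(np.arccos(1/s)).round(2),"k",k.round(4),len(W),r.std().round(4))
    for c in cv2.findContours(cv2.morphologyEx(dark,cv2.MORPH_OPEN,np.ones((3,3))),0,2)[0]:
        if cv2.contourArea(c)<80: continue
        msk=np.zeros_like(m); cv2.drawContours(msk,[c],-1,255,-1); msk=cv2.erode(msk,np.ones((3,3)))
        Q=P[msk>0]; hh=(Q[:,2]-np.c_[Q[:,:2],np.ones(len(Q))]@k)/s
        top=Q[hh>np.percentile(hh,60)-.004]
        print(" dark",cv2.boundingRect(c),"h pct",np.percentile(hh,[10,50,80,95]).round(4),"mean top",top.mean(0).round(4),top.min(0).round(3),top.max(0).round(3))
    g=(P[...,2]>.03)&(P[...,0]>.4)&(P[...,0]<.6)&(P[...,1]<-.18)&(P[...,1]>-.42)
    for lo,hi in((.03,.07),(.07,.1),(.1,.14),(.14,.17)):
        Q=P[g&(P[...,2]>lo)&(P[...,2]<hi)]
        if len(Q)>3: print(" gauge",lo,len(Q),Q.mean(0).round(4),Q.min(0).round(3),Q.max(0).round(3))
E
python3 - <<'E'
import cv2,numpy as np
a=cv2.imread('pics/top0.png')[150:250,170:400]; b=cv2.imread('pics/scene0.png')[160:260,130:330]
a=cv2.resize(a,(690,300),interpolation=2);b=cv2.resize(b,(600,300),interpolation=2)
o=np.zeros((600,690,3),np.uint8);o[:300]=a;o[300:,:600]=b;cv2.imwrite('pics/crop1.png',o)
E
```

```text
top counter z -0.00013918477989371958
 mat [211.5 262.1] [54.4 55.2] z 0.0081 [[0.3411 0.1187 0.008 ]]
 mat [142.3 238.3] [54.  54.8] z 0.0078 [[0.4137 0.3291 0.008 ]]
 mat [199.1  89.8] [ 43.3 117. ] z 0.0097 [[0.8735 0.1585 0.008 ]]
 board n [-0.496   0.0335  0.8677] slope deg 29.81 k [ 0.5717 -0.0386 -0.2631] 2705 0.0017
 dark (262, 176, 21, 34) h pct [0.0194 0.0216 0.0231 0.0244] mean top [ 0.5462 -0.0616  0.0786] [ 0.487 -0.087  0.052] [ 0.587 -0.005  1.069]
 dark (225, 174, 22, 37) h pct [0.0381 0.0415 0.043  0.0442] mean top [0.5433 0.0432 0.094 ] [0.5   0.017 0.066] [0.585 0.07  0.118]
 dark (188, 172, 22, 35) h pct [0.0273 0.0297 0.031  0.0324] mean top [0.5556 0.1452 0.0888] [ 0.487 -0.005  0.057] [0.598 0.175 1.069]
 gauge 0.03 35 [ 0.4637 -0.2731  0.0496] [ 0.448 -0.312  0.031] [ 0.484 -0.266  0.068]
 gauge 0.07 221 [ 0.4646 -0.3023  0.0889] [ 0.447 -0.365  0.072] [ 0.484 -0.266  0.1  ]
 gauge 0.1 54 [ 0.4651 -0.3038  0.1204] [ 0.45  -0.325  0.1  ] [ 0.478 -0.299  0.14 ]
 gauge 0.14 125 [ 0.4639 -0.3145  0.1534] [ 0.452 -0.331  0.142] [ 0.476 -0.3    0.157]
scene counter 
[... 367 characters left out ...]
] mean top [ 0.553  -0.0703  0.0816] [ 0.515 -0.096  0.059] [ 0.589 -0.042  0.101]
 dark (246, 178, 27, 19) h pct [0.0156 0.0334 0.0414 0.0424] mean top [0.5511 0.032  0.0992] [0.51  0.01  0.073] [0.587 0.061 0.12 ]
 dark (271, 171, 26, 15) h pct [0.0143 0.0279 0.0299 0.0309] mean top [0.5689 0.1304 0.0967] [ 0.525 -0.492  0.067] [1.272 0.166 0.985]
 gauge 0.03 105 [ 0.4698 -0.3191  0.0493] [ 0.45  -0.365  0.03 ] [ 0.483 -0.269  0.07 ]
 gauge 0.07 246 [ 0.4683 -0.3207  0.0878] [ 0.445 -0.365  0.071] [ 0.482 -0.269  0.1  ]
 gauge 0.1 86 [ 0.4729 -0.32    0.1211] [ 0.452 -0.333  0.101] [ 0.483 -0.303  0.14 ]
 gauge 0.14 83 [ 0.4672 -0.319   0.1516] [ 0.451 -0.333  0.141] [ 0.479 -0.303  0.158]
```

View pics/crop1.png

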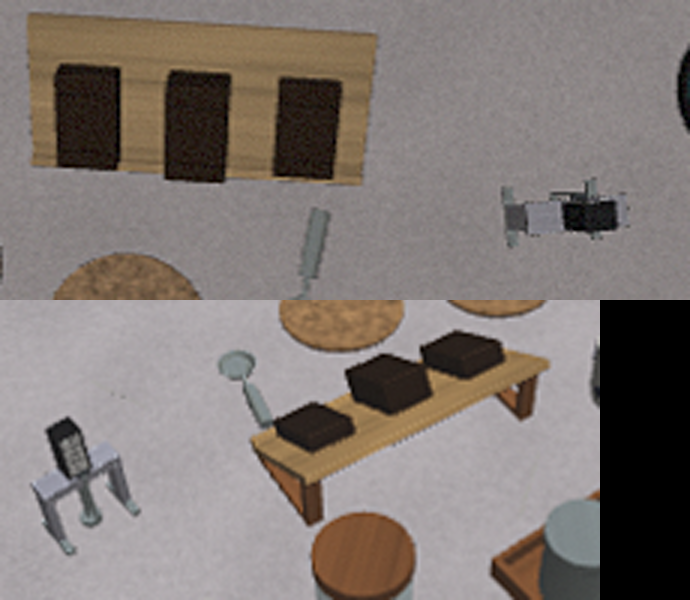

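Crop: one gauge only (top crop 590,215). The middle brick at (198,125) is clearly the thickest, measuring 42 mm against 22 and 30 mm. Next I'll refine the yaws and centres.

```bash
cat >> h.py <<'E'
def plan(p,Rt,N):
    """rows' numbers for going straight to p,Rt (matrix): N equal rows, rotation first-order shared"""
    o=telemetry.get_obs(); R0=R.from_rotvec(o['ee_rot']).as_matrix()
    print("t",o['time'],"pos",o['tool_pos'].round(4),"shift in tool axes/0.5:",(R0.T@(p-o['tool_pos'])/.5).round(4),
      "turn/pi:",(R.from_matrix(R0.T@Rt).as_rotvec()/np.pi).round(4),"final-frame shift:",(Rt.T@(p-o['tool_pos'])/.5).round(4))
E
python3 - <<'E'
from h import *
for n in("top","scene"):
    im=cv2.imread(f"pics/{n}0.png"); d=np.load(f"pics/{n}0.npy"); P=cloud(n,d); V=cv2.cvtColor(im,cv2.COLOR_BGR2HSV)[...,2]
    k=np.array([.5717,-.0386,-.2631]) if n=="top" else np.array([.5599,-.0368,-.2548])
    H=(P[...,2]-P[...,:2]@k[:2]-k[2])/np.linalg.norm([k[0],k[1],1])
    nn=np.array([-k[0],-k[1],1]);nn/=np.linalg.norm(nn)
    ex=np.array([k[0],k[1],k[:2]@k[:2]]);ex/=np.linalg.norm(ex);ey=np.cross(nn,ex)
    print(n,"yaw slope",np.degrees(np.arctan2(k[1],k[0])).round(2))
    for nm,yc,h in(("thin",-.067,.022),("thick",.038,.042),("mid",.14,.03)):
        m=(V<60)&(abs(H-h)<.005)&(abs(P[...,1]-yc)<.045)&(abs(P[...,0]-.555)<.1)
        Q=P[m]; uv=np.c_[Q@ex,Q@ey].astype(np.float32); r=cv2.minAreaRect(uv*1000)
        c=np.array(r[0])/1000; h0=np.median(Q@nn); print(" ",nm,len(Q),"top ctr",(ex*c[0]+ey*c[1]+nn*h0).round(4),np.round(r[1],1),round(r[2],2))
    m=(P[...,2]>.082)&(P[...,2]<.096)&(P[...,0]>.43)&(P[...,0]<.5)&(P[...,1]<-.25)&(P[...,1]>-.38)
    q=P[m][:,:2]; r=cv2.minAreaRect((q*1000).astype(np.float32)); print(" beam",len(q),np.round(r[0],1),np.round(r[1],1),round(r[2],2),"z",np.median(P[m][:,2]).round(4))
    m=(P[...,2]>.148)&(P[...,2]<.16)&(P[...,0]>.43)&(P[...,0]<.5)&(P[...,1]<-.25)&(P[...,1]>-.38)
    q=P[m][:,:2]; r=cv2.minAreaRect((q*1000).astype(np.float32)); print(" grip",len(q),np.round(r[0],1),np.round(r[1],1),round(r[2],2),"z",np.median(P[m][:,2]).round(4))
    # board outline yaw
    b=cv2.inRange(cv2.cvtColor(im,cv2.COLOR_BGR2HSV),(8,50,90),(25,220,255)); b[(abs(H)>.004)|(abs(P[...,1]-.04)>.25)|(abs(P[...,0]-.55)>.12)]=0
    Q=P[b>0]; r=cv2.minAreaRect((np.c_[Q@ex,Q@ey]*1000).astype(np.float32)); c=np.array(r[0])/1000
    print(" board",(ex*c[0]+ey*c[1]+nn*np.median(Q@nn)).round(4),np.round(r[1],1),round(r[2],2))
E
```

```text
top yaw slope -3.86
  thin 628 top ctr [ 0.5437 -0.0614  0.0751] [98.8 57.9] 0.12
  thick 652 top ctr [0.54   0.0432 0.092 ] [100.8  56.3] 1.1
  mid 655 top ctr [0.5532 0.1465 0.0818] [99.2 59.3] 0.24
 beam 194 [ 466.3 -315.7] [35.4 98.4] 4.9 z 0.089
 grip 117 [ 463.8 -315.2] [31.1 23.9] 89.52 z 0.1542
 board [0.5764 0.0847 0.0631] [188.9 425.3] 8.08
scene yaw slope -3.76
  thin 183 top ctr [ 0.5429 -0.0649  0.0758] [ 57.9 100.7] 89.76
  thick 166 top ctr [0.5406 0.0406 0.0937] [100.4  58.4] 1.14
  mid 155 top ctr [0.5545 0.1443 0.0842] [95.  58.8] 0.18
 beam 192 [ 463.7 -317.3] [33.1 93.9] 4.04 z 0.0896
 grip 66 [ 464.2 -318.4] [26.2 27.4] 9.54 z 0.1535
 board [0.5746 0.0813 0.0641] [193.5 429.7] 7.87
```

```bash
cat >> h.py <<'E'
def down(yaw,pitch=0):  # tool frame whose gauge frame has x at yaw, leaning forward by pitch deg
    return (R.from_euler('z',yaw,degrees=True)*R.from_euler('y',-pitch,degrees=True)).as_matrix()@np.diag([-1.,1,-1])
G=np.array([.4643,-.3167,0])
E
python3 - <<'E'
from h import *
plan(G+[0,0,.21],down(4.5),6)
E
```

```text
t 0.1 pos [ 0.2296 -0.554   0.2304] shift in tool axes/0.5: [-0.6153  0.2587  0.0411] turn/pi: [ 0.0005 -0.0001  0.1   ] final-frame shift: [-0.5051  0.4363  0.0408]
```

```bash
python3 -m creep '[{"rz":0.05},{"rz":0.05},{"dx":-0.072,"dy":0.062,"dz":0.006},{"dx":-0.072,"dy":0.062,"dz":0.006},{"dx":-0.072,"dy":0.062,"dz":0.006},{"dx":-0.072,"dy":0.062,"dz":0.006},{"dx":-0.072,"dy":0.062,"dz":0.006},{"dx":-0.072,"dy":0.062,"dz":0.006},{"dx":-0.072,"dy":0.064,"dz":0.005},{}]' 1 80
python3 - <<'E'
from h import *
plan(G+[0,0,.108],down(4.5),6)
im,d=viewer.get_image("scene"); t,_=viewer.get_image("top")
o=np.hstack([cv2.resize(im[140:260,80:200],(400,400)),cv2.resize(t[150:270,300:420],(400,400))]); cv2.imwrite("pics/c2.png",o)
E
```

```text
t 0.1 pos [ 0.2296 -0.554   0.2304] shift in tool axes/0.5: [-0.6153  0.2584  0.2451] turn/pi: [ 0.0005 -0.0001  0.1   ] final-frame shift: [-0.5051  0.4363  0.2448]invalid input at $[0]: expected keys dx, dy, dz, rx, ry, rz
```

View pics/c2.png

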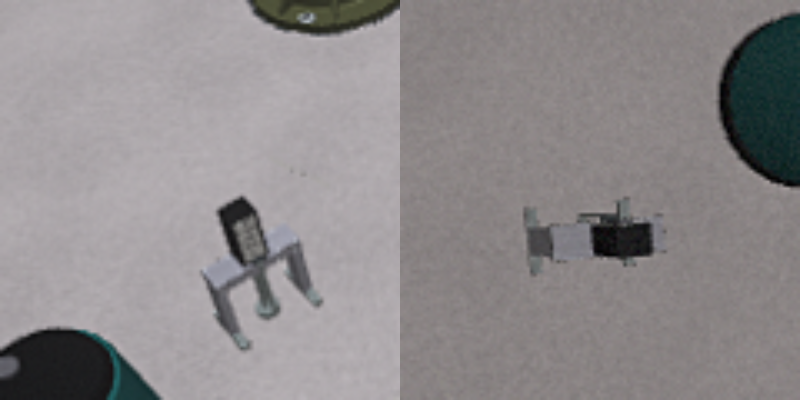

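The move was refused because every row needs all six keys. The picture shows the gauge untouched at crop (625,240). Resending with full rows.

```bash
python3 -m creep '[{"dx":0,"dy":0,"dz":0,"rx":0,"ry":0,"rz":0.05},{"dx":0,"dy":0,"dz":0,"rx":0,"ry":0,"rz":0.05},{"dx":-0.072,"dy":0.062,"dz":0.006,"rx":0,"ry":0,"rz":0},{"dx":-0.072,"dy":0.062,"dz":0.006,"rx":0,"ry":0,"rz":0},{"dx":-0.072,"dy":0.062,"dz":0.006,"rx":0,"ry":0,"rz":0},{"dx":-0.072,"dy":0.062,"dz":0.006,"rx":0,"ry":0,"rz":0},{"dx":-0.072,"dy":0.062,"dz":0.006,"rx":0,"ry":0,"rz":0},{"dx":-0.072,"dy":0.062,"dz":0.006,"rx":0,"ry":0,"rz":0},{"dx":-0.073,"dy":0.064,"dz":0.005,"rx":0,"ry":0,"rz":0},{"dx":0,"dy":0,"dz":0,"rx":0,"ry":0,"rz":0}]' 1 80
python3 - <<'E'
from h import *
plan(G+[0,0,.108],down(4.5),6)
# yaw of gauge from earlier clouds: centres of the two leg ends / beam ends
for n in("top","scene"):
    d=np.load(f"pics/{n}0.npy"); P=cloud(n,d)
    m=(P[...,2]>.083)&(P[...,2]<.095)&(P[...,0]>.43)&(P[...,0]<.5)&(P[...,1]<-.25)&(P[...,1]>-.38)
    q=P[m]; y=q[:,1]
    pts=[]
    for a,b in((-.30,-.275),(-.365,-.335)):
        s=q[(y>a)&(y<b)]; pts.append([(s[:,0].min()+s[:,0].max())/2,np.median(s[:,0]),s[:,1].mean()]); print(n,len(s),np.round(pts[-1],4),s[:,0].min().round(4),s[:,0].max().round(4))
E
```

```text
time: 1.45
tool_pos: [0.4658, -0.3148, 0.2098]
ee_rot: [0.129, -3.138, -0.002]
ft_force: [-0.1, -0.0, 0.3]
width: 0.0857
grasp_force: 0.0
t 1.45 pos [ 0.4658 -0.3148  0.2098] shift in tool axes/0.5: [ 0.003  -0.0038  0.2036] turn/pi: [ 0.0004 -0.0004  0.0013] final-frame shift: [ 0.0033 -0.0035  0.2036]
top 101 [ 0.4613  0.4613 -0.2873] 0.447 0.4755
top 47 [ 0.4664  0.472  -0.3562] 0.4522 0.4806
scene 60 [ 0.4617  0.4632 -0.287 ] 0.4449 0.4784
scene 83 [ 0.4654  0.4685 -0.35  ] 0.4489 0.4819
```

```bash
python3 -m creep '[{"dx":0.003,"dy":-0.0036,"dz":0.02,"rx":0,"ry":0,"rz":0},{"dx":0,"dy":0,"dz":0.04,"rx":0,"ry":0,"rz":0},{"dx":0,"dy":0,"dz":0.04,"rx":0,"ry":0,"rz":0},{"dx":0,"dy":0,"dz":0.04,"rx":0,"ry":0,"rz":0},{"dx":0,"dy":0,"dz":0.04,"rx":0,"ry":0,"rz":0},{"dx":0,"dy":0,"dz":0.023,"rx":0,"ry":0,"rz":0},{"dx":0,"dy":0,"dz":0,"rx":0,"ry":0,"rz":0},{"dx":0,"dy":0,"dz":0,"rx":0,"ry":0,"rz":0},{"dx":0,"dy":0,"dz":0,"rx":0,"ry":0,"rz":0},{"dx":0,"dy":0,"dz":0,"rx":0,"ry":0,"rz":0}]'
python3 -m creep '[{"dx":0,"dy":0,"dz":0,"rx":0,"ry":0,"rz":0},{"dx":0,"dy":0,"dz":0,"rx":0,"ry":0,"rz":0},{"dx":0,"dy":0,"dz":0,"rx":0,"ry":0,"rz":0},{"dx":0,"dy":0,"dz":0,"rx":0,"ry":0,"rz":0},{"dx":0,"dy":0,"dz":0,"rx":0,"ry":0,"rz":0},{"dx":0,"dy":0,"dz":0,"rx":0,"ry":0,"rz":0},{"dx":0,"dy":0,"dz":0,"rx":0,"ry":0,"rz":0},{"dx":0,"dy":0,"dz":0,"rx":0,"ry":0,"rz":0},{"dx":0,"dy":0,"dz":0,"rx":0,"ry":0,"rz":0},{"dx":0,"dy":0,"dz":0,"rx":0,"ry":0,"rz":0}]' -1 80
```

```text
time: 2.7
tool_pos: [0.4632, -0.3191, 0.1098]
ee_rot: [-0.124, 3.138, -0.0]
ft_force: [-0.1, 0.1, -0.3]
width: 0.0853
grasp_force: 0.0
time: 3.95
tool_pos: [0.4629, -0.319, 0.1092]
ee_rot: [0.123, -3.139, -0.0]
ft_force: [-0.0, 2.0, -0.7]
width: 0.029
grasp_force: 80.3
```

```bash
python3 -m creep '[{"dx":0,"dy":0,"dz":-0.03,"rx":0,"ry":0,"rz":0},{"dx":0,"dy":0,"dz":-0.05,"rx":0,"ry":0,"rz":0},{"dx":0,"dy":0,"dz":-0.07,"rx":0,"ry":0,"rz":0},{"dx":0,"dy":0,"dz":-0.07,"rx":0,"ry":0,"rz":0},{"dx":0,"dy":0,"dz":-0.06,"rx":0,"ry":0,"rz":0},{"dx":0,"dy":0,"dz":0,"rx":0,"ry":-0.0333,"rz":0},{"dx":0,"dy":0,"dz":0,"rx":0,"ry":-0.0333,"rz":0},{"dx":0,"dy":0,"dz":0,"rx":0,"ry":-0.0333,"rz":0},{"dx":0,"dy":0,"dz":0,"rx":0,"ry":-0.0333,"rz":0},{"dx":0,"dy":0,"dz":0,"rx":0,"ry":-0.0333,"rz":0}]'
cat >> h.py <<'E'
OFF=np.array([-.001,0,.1092])
O=np.array([.5613,.0406,.0568]); RB=down(-3.75,30)
def tcp(org,Rt): return org-Rt@OFF
NB=-RB[:,2]
E
python3 - <<'E'
from h import *
print(NB); plan(tcp(O+.10*NB,RB),RB,1)
E
```

```text
time: 5.2
tool_pos: [0.4624, -0.3189, 0.2499]
ee_rot: [-0.103, 2.614, 0.027]
ft_force: [0.0, -0.2, -3.7]
width: 0.0291
grasp_force: 80.4
[-0.49892946  0.03270156  0.8660254 ]
t 5.2 pos [ 0.4624 -0.3189  0.2499] shift in tool axes/0.5: [-0.0268  0.7316  0.0439] turn/pi: [0.0229 0.0006 0.0398] final-frame shift: [ 0.0648  0.7305 -0.0088]
```

```bash
python3 -m creep '[{"dx":0,"dy":0,"dz":0,"rx":0.0229,"ry":0.0006,"rz":0.0398},{"dx":0.008,"dy":0.05,"dz":-0.001,"rx":0,"ry":0,"rz":0},{"dx":0.008,"dy":0.1,"dz":-0.001,"rx":0,"ry":0,"rz":0},{"dx":0.008,"dy":0.1,"dz":-0.001,"rx":0,"ry":0,"rz":0},{"dx":0.008,"dy":0.1,"dz":-0.001,"rx":0,"ry":0,"rz":0},{"dx":0.008,"dy":0.1,"dz":-0.001,"rx":0,"ry":0,"rz":0},{"dx":0.008,"dy":0.1,"dz":-0.001,"rx":0,"ry":0,"rz":0},{"dx":0.008,"dy":0.1,"dz":-0.001,"rx":0,"ry":0,"rz":0},{"dx":0.008,"dy":0.08,"dz":-0.001,"rx":0,"ry":0,"rz":0},{"dx":0,"dy":0,"dz":0,"rx":0,"ry":0,"rz":0}]'
python3 - <<'E'
from h import *
plan(tcp(O+.08*NB,RB),RB,1)
im,d=viewer.get_image("scene"); t,dt=viewer.get_image("top")
np.save("pics/s3.npy",d);np.save("pics/t3.npy",dt);cv2.imwrite("pics/s3.png",im);cv2.imwrite("pics/t3.png",t)
o=np.hstack([cv2.resize(im[110:230,190:310],(400,400)),cv2.resize(t[120:240,180:300],(400,400))]); cv2.imwrite("pics/c3.png",o)
E
```

```text
time: 6.45
tool_pos: [0.4565, 0.0496, 0.2363]
ee_rot: [0.079, 2.621, -0.022]
ft_force: [0.2, -0.8, -3.4]
width: 0.0292
grasp_force: 81.1
t 6.45 pos [0.4565 0.0496 0.2363] shift in tool axes/0.5: [-0.0008 -0.0043  0.0377] turn/pi: [ 0.0006 -0.0012  0.0014] final-frame shift: [-0.0007 -0.0042  0.0377]
```

View pics/c3.png

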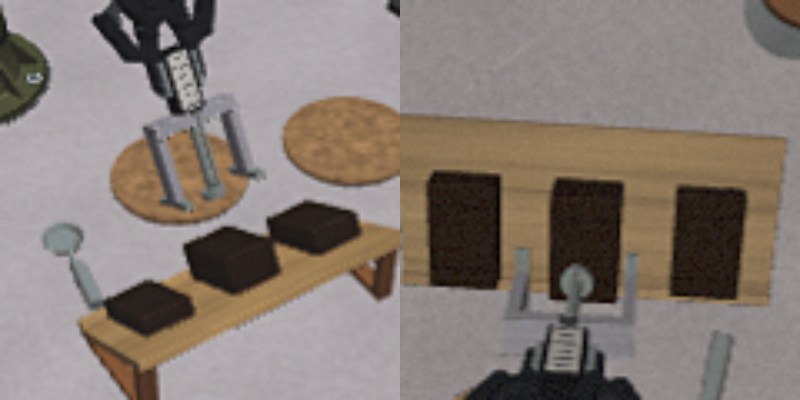

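The gauge hangs square above the thick brick, with skids at crop (522,265) and (632,270) and the foot at (575,280). I'll measure the skid and foot offsets in the gauge frame.

Run:
```python
from h import *
o=telemetry.get_obs(); Rt=R.from_rotvec(o['ee_rot']).as_matrix(); org=o['tool_pos']+Rt@OFF
Gm=np.c_[-Rt[:,0],Rt[:,1],-Rt[:,2]]
for n,f in(("top","t3"),("scene","s3")):
    P=cloud(n,np.load(f"pics/{f}.npy")); q=(P.reshape(-1,3)-org)@Gm
    for nm,lo,hi in(("skidL",(-.05,.033,-.008),(.05,.055,.013)),("skidR",(-.05,-.055,-.008),(.05,-.033,.013)),("foot",(-.03,-.02,-.012),(.03,.02,.012)),("beam",(-.03,-.06,.065),(.03,.06,.095))):
        s=q[((q>lo)&(q<hi)).all(1)]
        if len(s): print(n,nm,len(s),"mid",((s.min(0)+s.max(0))/2).round(4),"ext",np.ptp(s,0).round(4),"mean",s.mean(0).round(4))
Bm=np.c_[-RB[:,0],RB[:,1],-RB[:,2]]
for n,f in(("top","t3"),("scene","s3")):
    im=cv2.imread(f"pics/{f}.png"); q=(cloud(n,np.load(f"pics/{f}.npy"))-O)@Bm; V=im.max(2)
    m=(V<60)&(abs(q[...,2]-.042)<.006)&(abs(q[...,1])<.045)&(abs(q[...,0])<.07); s=q[m]
    print(n,"brick in target frame",len(s),s.min(0).round(4),s.max(0).round(4),np.median(s,0).round(4))
    m=(V>90)&(abs(q[...,2])<.006)&(abs(q[...,1])<.07)&(abs(q[...,0]-.01)<.07); s=q[m]; print("  board z",np.median(s[:,2]).round(4),"slope resid",np.linalg.lstsq(np.c_[s[:,:2],np.ones(len(s))],s[:,2],rcond=None)[0].round(4))
```

```text
top skidL 31 mid [0.0031 0.048  0.0057] ext [0.0525 0.0092 0.01  ] mean [0.0193 0.0471 0.0068]
top skidR 32 mid [ 0.0207 -0.0387  0.0071] ext [0.0186 0.0088 0.0076] mean [ 0.0205 -0.0386  0.0066]
top foot 53 mid [0.0052 0.0036 0.0024] ext [0.031  0.0237 0.019 ] mean [0.0043 0.0035 0.0021]
top beam 379 mid [0.0024 0.0023 0.0803] ext [0.0379 0.0938 0.0289] mean [0.0062 0.0018 0.0857]
scene skidL 32 mid [0.0004 0.0454 0.007 ] ext [0.0575 0.0132 0.0118] mean [0.0052 0.0432 0.0068]
scene skidR 32 mid [-0.0012 -0.0399  0.0064] ext [0.0646 0.0123 0.0124] mean [ 0.007  -0.0426  0.0061]
scene foot 31 mid [0.0039 0.0013 0.0028] ext [0.0258 0.0234 0.017 ] mean [0.0052 0.0007 0.002 ]
scene beam 208 mid [0.0028 0.0014 0.0798] ext [0.0367 0.0977 0.029 ] mean [ 0.0079 -0.0026  0.0819]
top brick in target frame 562 [-0.0506 -0.0269  0.0361] [0.0496 0.0298 0.0455] [ 0.0087 -0.0012  0.0412]
  board z -0.0007 slope resid [-0.0032 -0.0012 -0.0005]
scene brick in target frame 183 [-0.0485 -0.0305  0.0362] [0.0492 0.0285 0.0449] [ 0.0107 -0.0051  0.0423]
  board z 0.0007 slope resid [-0.0036 -0.0032  0.0009]
```

```bash
sed -i 's/^OFF=.*/OFF=np.array([-.003,.0025,.1092])/' h.py
python3 - <<'E'
from h import *
plan(tcp(O+.054*NB,RB),RB,1)
E
```

```text
t 6.55 pos [0.4568 0.0473 0.237 ] shift in tool axes/0.5: [ 0.0046 -0.0048  0.0904] turn/pi: [ 0.0002 -0.001   0.0002] final-frame shift: [ 0.0049 -0.0047  0.0904]
```

Those images were taken while the arm was still settling by about 2.3 mm in y, which explains the y offset. I'm dropping that correction.

```bash
sed -i 's/^OFF=.*/OFF=np.array([-.003,.0005,.1092])/' h.py; python3 -m creep '[{"dx":0.004,"dy":-0.001,"dz":0.01,"rx":0,"ry":-0.001,"rz":0},{"dx":0,"dy":0,"dz":0.02,"rx":0,"ry":0,"rz":0},{"dx":0,"dy":0,"dz":0.02,"rx":0,"ry":0,"rz":0},{"dx":0,"dy":0,"dz":0.02,"rx":0,"ry":0,"rz":0},{"dx":0,"dy":0,"dz":0.02,"rx":0,"ry":0,"rz":0},{"dx":0,"dy":0,"dz":0,"rx":0,"ry":0,"rz":0},{"dx":0,"dy":0,"dz":0,"rx":0,"ry":0,"rz":0},{"dx":0,"dy":0,"dz":0,"rx":0,"ry":0,"rz":0},{"dx":0,"dy":0,"dz":0,"rx":0,"ry":0,"rz":0},{"dx":0,"dy":0,"dz":0,"rx":0,"ry":0,"rz":0}]'
cat > m.py <<'E'
from h import *
import sys
tag=sys.argv[1]; h=float(sys.argv[2]); plan(tcp(O+h*NB,RB),RB,1)
o=telemetry.get_obs(); Rt=R.from_rotvec(o['ee_rot']).as_matrix(); org=o['tool_pos']+Rt@OFF
Gm=np.c_[-Rt[:,0],Rt[:,1],-Rt[:,2]]; Bm=np.c_[-RB[:,0],RB[:,1],-RB[:,2]]; ims=[]
for n in("top","scene"):
    im,d=viewer.get_image(n); P=cloud(n,d); q=(P-org)@Gm; b=(P-O)@Bm; V=im.max(2)
    for nm,lo,hi in(("skidL",(-.05,.033,-.006),(.05,.055,.013)),("skidR",(-.05,-.055,-.006),(.05,-.033,.013))):
        m=((q>lo)&(q<hi)).all(2)&(V>60)
        if h<.01: m&=b[...,2]>.004
        s=b[m]
        if len(s): print(n,nm,len(s),"mid in brick frame",((s.min(0)+s.max(0))/2).round(4),"ext",np.ptp(s,0).round(4))
    m=(V<60)&(abs(b[...,2]-.042)<.006)&(abs(b[...,1])<.045)&(abs(b[...,0])<.07); s=b[m]; print(n,"brick",s.min(0).round(4),s.max(0).round(4))
    ims.append(cv2.resize(im[120:240,190:310] if n=="scene" else im[120:240,180:300],(400,400)))
cv2.imwrite(f"pics/{tag}.png",np.hstack(ims))
E
python3 m.py c4 0.015
```

```text
time: 7.8
tool_pos: [0.4779, 0.0454, 0.1971]
ee_rot: [0.086, 2.616, -0.022]
ft_force: [0.2, 0.1, -2.9]
width: 0.0291
grasp_force: 81.2
t 7.8 pos [0.4779 0.0454 0.1971] shift in tool axes/0.5: [0.0016 0.0003 0.0781] turn/pi: [ 0.0001  0.0003 -0.    ] final-frame shift: [0.0015 0.0003 0.0781]
top skidL 39 mid in brick frame [0.0036 0.045  0.062 ] ext [0.0513 0.0091 0.0084]
top skidR 29 mid in brick frame [ 0.0195 -0.0398  0.0607] ext [0.0212 0.0092 0.0114]
top brick [-0.0343 -0.0268  0.0362] [0.0488 0.0298 0.0456]
scene skidL 28 mid in brick frame [-0.0005  0.0426  0.061 ] ext [0.062  0.0101 0.0122]
scene skidR 25 mid in brick frame [-0.0037 -0.0431  0.061 ] ext [0.0605 0.0107 0.0121]
scene brick [-0.0483 -0.0311  0.0361] [0.0503 0.0299 0.0446]
```

View pics/c4.png

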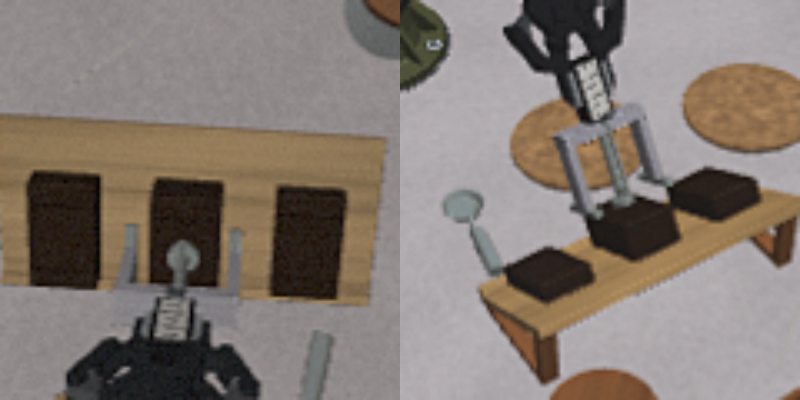

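The skids straddle the thick brick to within about 1 mm in y, with the foot at crop (182,257), on the brick's midline. Lowering.

```bash
python3 -m creep '[{"dx":0.001,"dy":-0.001,"dz":0.01,"rx":0,"ry":0,"rz":0},{"dx":0,"dy":0,"dz":0.012,"rx":0,"ry":0,"rz":0},{"dx":0,"dy":0,"dz":0.012,"rx":0,"ry":0,"rz":0},{"dx":0,"dy":0,"dz":0.012,"rx":0,"ry":0,"rz":0},{"dx":0,"dy":0,"dz":0.012,"rx":0,"ry":0,"rz":0},{"dx":0,"dy":0,"dz":0.012,"rx":0,"ry":0,"rz":0},{"dx":0,"dy":0,"dz":0.01,"rx":0,"ry":0,"rz":0},{"dx":0,"dy":0,"dz":0.006,"rx":0,"ry":0,"rz":0},{"dx":0,"dy":0,"dz":0,"rx":0,"ry":0,"rz":0},{"dx":0,"dy":0,"dz":0,"rx":0,"ry":0,"rz":0}]'
python3 -c "
from h import *
plan(tcp(O,RB),RB,1)"
```

```text
time: 9.15
tool_pos: [0.4988, 0.0433, 0.1594]
ee_rot: [0.086, 2.616, -0.023]
ft_force: [-1.0, 0.1, -1.4]
width: 0.0292
grasp_force: 81.4
t 9.15 pos [0.4988 0.0433 0.1594] shift in tool axes/0.5: [0.0003 0.0018 0.0219] turn/pi: [-0.0001  0.0001 -0.0001] final-frame shift: [0.0003 0.0018 0.0219]
```

```bash
python3 -m creep '[{"dx":0,"dy":0,"dz":0.004,"rx":0,"ry":0,"rz":0},{"dx":0,"dy":0,"dz":0.004,"rx":0,"ry":0,"rz":0},{"dx":0,"dy":0,"dz":0.003,"rx":0,"ry":0,"rz":0},{"dx":0,"dy":0,"dz":0.003,"rx":0,"ry":0,"rz":0},{"dx":0,"dy":0,"dz":0.002,"rx":0,"ry":0,"rz":0},{"dx":0,"dy":0,"dz":0.002,"rx":0,"ry":0,"rz":0},{"dx":0,"dy":0,"dz":0,"rx":0,"ry":0,"rz":0},{"dx":0,"dy":0,"dz":0,"rx":0,"ry":0,"rz":0},{"dx":0,"dy":0,"dz":0,"rx":0,"ry":0,"rz":0},{"dx":0,"dy":0,"dz":0,"rx":0,"ry":0,"rz":0}]'
python3 -c "
from h import *
plan(tcp(O,RB),RB,1); print(-RB.T@telemetry.get_obs()['ft_force'])"
```

```text
time: 10.4
tool_pos: [0.5033, 0.0431, 0.1516]
ee_rot: [0.086, 2.616, -0.023]
ft_force: [-1.7, 1.4, -2.1]
width: 0.0291
grasp_force: 81.5
t 10.4 pos [0.5033 0.0431 0.1516] shift in tool axes/0.5: [0.0003 0.0017 0.0037] turn/pi: [-0.      0.0002 -0.0001] final-frame shift: [0.0003 0.0017 0.0037]
[-2.63177659 -1.32309066 -0.91489555]
```

```bash
python3 -m creep '[{"dx":0,"dy":0,"dz":0.001,"rx":0,"ry":0,"rz":0},{"dx":0,"dy":0,"dz":0,"rx":0,"ry":0,"rz":0},{"dx":0,"dy":0,"dz":0.001,"rx":0,"ry":0,"rz":0},{"dx":0,"dy":0,"dz":0,"rx":0,"ry":0,"rz":0},{"dx":0,"dy":0,"dz":0.001,"rx":0,"ry":0,"rz":0},{"dx":0,"dy":0,"dz":0,"rx":0,"ry":0,"rz":0},{"dx":0,"dy":0,"dz":0,"rx":0,"ry":0,"rz":0},{"dx":0,"dy":0,"dz":0,"rx":0,"ry":0,"rz":0},{"dx":0,"dy":0,"dz":0,"rx":0,"ry":0,"rz":0},{"dx":0,"dy":0,"dz":0,"rx":0,"ry":0,"rz":0}]'
python3 m.py c5 0
```

```text
time: 11.65
tool_pos: [0.5041, 0.0431, 0.1507]
ee_rot: [0.086, 2.616, -0.023]
ft_force: [-5.6, 1.5, -0.5]
width: 0.0289
grasp_force: 82.3
t 11.65 pos [0.5041 0.0431 0.1507] shift in tool axes/0.5: [0.0008 0.0015 0.0015] turn/pi: [ 0.      0.0003 -0.0002] final-frame shift: [0.0008 0.0015 0.0015]
top skidL 29 mid in brick frame [0.0042 0.0455 0.0081] ext [0.0491 0.0097 0.0066]
top skidR 29 mid in brick frame [ 0.0187 -0.0408  0.009 ] ext [0.0203 0.0096 0.0092]
top brick [-0.0487 -0.0269  0.0364] [0.0492 0.0298 0.0457]
scene skidL 5 mid in brick frame [0.0234 0.0449 0.0071] ext [0.0081 0.0078 0.0062]
scene skidR 22 mid in brick frame [-0.011  -0.043   0.0089] ext [0.0763 0.0119 0.0085]
scene brick [-0.0446 -0.0296  0.0363] [0.0513 0.0369 0.0472]
```

View pics/c5.png

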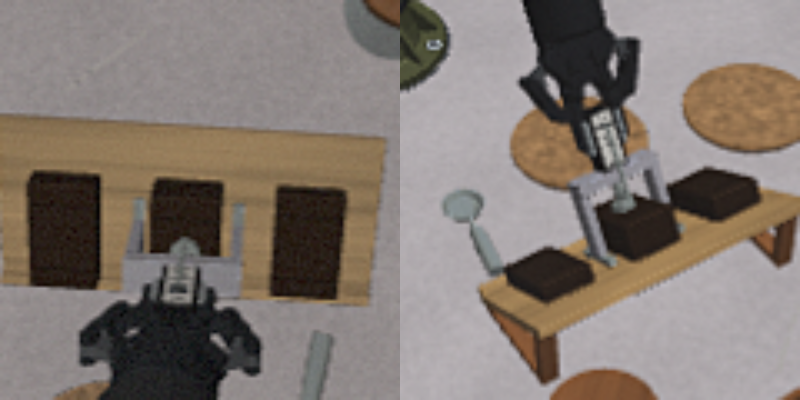

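The skids have just touched the board (about 3 N). They straddle the thick brick, with the foot on it at crop (183,247). Seating a little more.

```bash
python3 -m creep '[{"dx":0,"dy":0,"dz":0.001,"rx":0,"ry":0,"rz":0},{"dx":0,"dy":0,"dz":0,"rx":0,"ry":0,"rz":0},{"dx":0,"dy":0,"dz":0.001,"rx":0,"ry":0,"rz":0},{"dx":0,"dy":0,"dz":0,"rx":0,"ry":0,"rz":0},{"dx":0,"dy":0,"dz":0,"rx":0,"ry":0,"rz":0},{"dx":0,"dy":0,"dz":0,"rx":0,"ry":0,"rz":0},{"dx":0,"dy":0,"dz":0,"rx":0,"ry":0,"rz":0},{"dx":0,"dy":0,"dz":0,"rx":0,"ry":0,"rz":0},{"dx":0,"dy":0,"dz":0,"rx":0,"ry":0,"rz":0},{"dx":0,"dy":0,"dz":0,"rx":0,"ry":0,"rz":0}]'
python3 -c "
from h import *
plan(tcp(O,RB),RB,1);o=telemetry.get_obs(); print(RB.T@(o['ft_force']+[0,0,3.4]),RB.T@o['torque'])"
```

```text
time: 13.0
tool_pos: [0.5046, 0.0431, 0.1509]
ee_rot: [0.087, 2.615, -0.022]
ft_force: [-13.3, 2.9, 6.4]
width: 0.0289
grasp_force: 83.4
t 13.0 pos [0.5046 0.0431 0.1509] shift in tool axes/0.5: [0.0018 0.0014 0.0013] turn/pi: [ 0.0001  0.0004 -0.0004] final-frame shift: [0.0018 0.0014 0.0013]
[  6.77307814   2.0155857  -15.26929826] [-0.52324121  5.0423087   0.25918217]
```

```bash
python3 -m creep '[{"dx":0.001,"dy":0,"dz":0,"rx":0,"ry":0,"rz":0},{"dx":0.001,"dy":0,"dz":0.0005,"rx":0,"ry":0,"rz":0},{"dx":0,"dy":0,"dz":0,"rx":0,"ry":0,"rz":0},{"dx":0,"dy":0,"dz":0,"rx":0,"ry":0,"rz":0},{"dx":0,"dy":0,"dz":0,"rx":0,"ry":0,"rz":0},{"dx":0,"dy":0,"dz":0,"rx":0,"ry":0,"rz":0},{"dx":0,"dy":0,"dz":0,"rx":0,"ry":0,"rz":0},{"dx":0,"dy":0,"dz":0,"rx":0,"ry":0,"rz":0},{"dx":0,"dy":0,"dz":0,"rx":0,"ry":0,"rz":0},{"dx":0,"dy":0,"dz":0,"rx":0,"ry":0,"rz":0}]'
python3 - <<'E'
from h import *
o=telemetry.get_obs(); print(RB.T@(o['ft_force']+[0,0,3.4]),RB.T@o['torque'])
Bm=np.c_[-RB[:,0],RB[:,1],-RB[:,2]]
ims=[]
for n in("top","scene"):
    im,d=viewer.get_image(n); b=(cloud(n,d)-O)@Bm; V=im.max(2)
    for sg in(1,-1):
        for lo,hi in((.015,.035),(.035,.055),(.055,.075),(.075,.092)):
            s=b[(b[...,2]>lo)&(b[...,2]<hi)&(abs(sg*b[...,1]-.043)<.012)&(abs(b[...,0])<.04)&(V>60)]
            if len(s)>3: print(n,sg,lo,len(s),"x",s[:,0].min().round(4),np.median(s[:,0]).round(4),s[:,0].max().round(4),"ymid",np.median(s[:,1]).round(4))
    s=b[(b[...,2]>.092)&(b[...,2]<.18)&(abs(b[...,1])<.03)&(abs(b[...,0])<.03)]
    s=b[(abs(b[...,2]-.089)<.006)&(abs(b[...,1])<.05)&(abs(b[...,0])<.03)&(V>90)]; print(n,"beam top z",len(s),np.median(s[:,2]).round(4))
E
```

```text
time: 14.25
tool_pos: [0.5042, 0.0432, 0.1506]
ee_rot: [0.087, 2.614, -0.022]
ft_force: [-9.8, 1.0, 5.2]
width: 0.029
grasp_force: 82.8
[  4.16485402   0.35785454 -12.39227492] [-0.13526056  3.69326959  0.1288965 ]
top 1 0.015 15 x -0.0076 0.0098 0.0117 ymid 0.0422
top 1 0.035 31 x -0.0038 0.0105 0.0375 ymid 0.0395
top 1 0.055 11 x 0.0088 0.0101 0.0117 ymid 0.0442
top 1 0.075 77 x -0.0173 0.0017 0.0155 ymid 0.0404
top -1 0.015 13 x 0.0097 0.0105 0.0114 ymid -0.0406
top -1 0.035 8 x 0.0095 0.0103 0.0119 ymid -0.0411
top -1 0.055 7 x 0.0093 0.0106 0.0118 ymid -0.0415
top -1 0.075 72 x -0.0158 0.0017 0.0146 ymid -0.0388
top beam top z 238 0.0886
scene 1 0.035 25 x -0.0147 0.0061 0.0104 ymid 0.0387
scene 1 0.055 23 x -0.0133 0.0073 0.0121 ymid 0.0397
scene 1 0.075 26 x -0.0133 0.0099 0.0138 ymid 0.0389
scene -1 0.015 28 x -0.016 0.0064 0.0149 ymid -0.0472
scene -1 0.035 24 x -0.0141 0.0075 0.011 ymid -0.047
scene -1 0.055 26 x -0.015 0.0082 0.0122 ymid -0.0473
scene -1 0.075 37 x -0.0171 0.0101 0.0144 ymid -0.0426
scene beam top z 97 0.0891
```

Square within 0.5°: the leg faces stay constant in x, and the beam top at 88.9 mm matches its nominal 89. So the foot reads about 42 mm, and it has been held for over 2 s. Lifting off along the board normal.

```bash
python3 -m creep '[{"dx":0,"dy":0,"dz":-0.004,"rx":0,"ry":0,"rz":0},{"dx":0,"dy":0,"dz":-0.01,"rx":0,"ry":0,"rz":0},{"dx":0,"dy":0,"dz":-0.02,"rx":0,"ry":0,"rz":0},{"dx":0,"dy":0,"dz":-0.03,"rx":0,"ry":0,"rz":0},{"dx":0,"dy":0,"dz":-0.04,"rx":0,"ry":0,"rz":0},{"dx":0,"dy":0,"dz":-0.04,"rx":0,"ry":0,"rz":0},{"dx":0,"dy":0,"dz":-0.04,"rx":0,"ry":0,"rz":0},{"dx":0,"dy":0,"dz":-0.036,"rx":0,"ry":0,"rz":0},{"dx":0,"dy":0,"dz":0,"rx":0,"ry":0,"rz":0},{"dx":0,"dy":0,"dz":0,"rx":0,"ry":0,"rz":0}]'
cat >> h.py <<'E'
M=np.array([.414,.3273,.008]); RM=down(-3.75)
E
python3 - <<'E'
from h import *
plan(tcp(M+[0,0,.12],RM),RM,1)
p=tcp(M+[0,0,.12],RM); plan(p,RB,1)
E
```

```text
time: 15.6
tool_pos: [0.4487, 0.0468, 0.2428]
ee_rot: [0.085, 2.618, -0.023]
ft_force: [0.6, 0.6, -3.4]
width: 0.0294
grasp_force: 81.5
t 15.6 pos [0.4487 0.0468 0.2428] shift in tool axes/0.5: [ 0.1025  0.5543 -0.0463] turn/pi: [-1.000e-04  1.664e-01  1.000e-04] final-frame shift: [0.112  0.5543 0.0112]
t 15.6 pos [0.4487 0.0468 0.2428] shift in tool axes/0.5: [ 0.1025  0.5543 -0.0463] turn/pi: [-0.0001 -0.0002  0.0001] final-frame shift: [ 0.1026  0.5543 -0.0463]
```

```bash
python3 -m creep '[{"dx":0.01,"dy":0.07,"dz":-0.007,"rx":0,"ry":0,"rz":0},{"dx":0.018,"dy":0.1,"dz":-0.008,"rx":0,"ry":0,"rz":0},{"dx":0.018,"dy":0.1,"dz":-0.008,"rx":0,"ry":0,"rz":0},{"dx":0.018,"dy":0.1,"dz":-0.008,"rx":0,"ry":0,"rz":0},{"dx":0.018,"dy":0.1,"dz":-0.008,"rx":0,"ry":0,"rz":0},{"dx":0.02,"dy":0.084,"dz":-0.007,"rx":0,"ry":0,"rz":0},{"dx":0,"dy":0,"dz":0,"rx":0,"ry":0.0416,"rz":0},{"dx":0,"dy":0,"dz":0,"rx":0,"ry":0.0416,"rz":0},{"dx":0,"dy":0,"dz":0,"rx":0,"ry":0.0416,"rz":0},{"dx":0,"dy":0,"dz":0,"rx":0,"ry":0.0416,"rz":0}]'
python3 -c "
from h import *
plan(tcp(M+[0,0,.012],RM),RM,1)"
```

```text
time: 16.85
tool_pos: [0.4316, 0.3165, 0.2458]
ee_rot: [-0.057, -3.114, 0.009]
ft_force: [-0.1, -0.1, -3.5]
width: 0.0292
grasp_force: 81.7
t 16.85 pos [0.4316 0.3165 0.2458] shift in tool axes/0.5: [0.0357 0.021  0.234 ] turn/pi: [-0.0021 -0.0085  0.0092] final-frame shift: [0.0426 0.0183 0.2331]
```

```bash
python3 -m creep '[{"dx":0,"dy":0,"dz":0.02,"rx":0,"ry":0,"rz":0},{"dx":0,"dy":0,"dz":0.03,"rx":0,"ry":0,"rz":0},{"dx":0,"dy":0,"dz":0.03,"rx":0,"ry":0,"rz":0},{"dx":0,"dy":0,"dz":0.03,"rx":0,"ry":0,"rz":0},{"dx":0,"dy":0,"dz":0.02,"rx":0,"ry":0,"rz":0},{"dx":0,"dy":0,"dz":0,"rx":0,"ry":0,"rz":0},{"dx":0,"dy":0,"dz":0,"rx":0,"ry":0,"rz":0},{"dx":0,"dy":0,"dz":0,"rx":0,"ry":0,"rz":0},{"dx":0,"dy":0,"dz":0,"rx":0,"ry":0,"rz":0},{"dx":0,"dy":0,"dz":0,"rx":0,"ry":0,"rz":0}]'
python3 -c "
from h import *
plan(tcp(M+[0,0,.010],RM),RM,1)"
```

```text
time: 18.1
tool_pos: [0.4298, 0.3161, 0.1818]
ee_rot: [-0.057, -3.119, 0.008]
ft_force: [-0.4, -0.2, -2.7]
width: 0.0294
grasp_force: 81.7
t 18.1 pos [0.4298 0.3161 0.1818] shift in tool axes/0.5: [0.036 0.021 0.11 ] turn/pi: [-0.0019 -0.007   0.0093] final-frame shift: [0.039  0.0192 0.1093]
```

```bash
python3 -m creep '[{"dx":0,"dy":0,"dz":0,"rx":-0.0019,"ry":-0.007,"rz":0.0093},{"dx":0.013,"dy":0.0064,"dz":0,"rx":0,"ry":0,"rz":0},{"dx":0.013,"dy":0.0064,"dz":0.02,"rx":0,"ry":0,"rz":0},{"dx":0.013,"dy":0.0064,"dz":0.02,"rx":0,"ry":0,"rz":0},{"dx":0,"dy":0,"dz":0.02,"rx":0,"ry":0,"rz":0},{"dx":0,"dy":0,"dz":0.02,"rx":0,"ry":0,"rz":0},{"dx":0,"dy":0,"dz":0.015,"rx":0,"ry":0,"rz":0},{"dx":0,"dy":0,"dz":0.01,"rx":0,"ry":0,"rz":0},{"dx":0,"dy":0,"dz":0,"rx":0,"ry":0,"rz":0},{"dx":0,"dy":0,"dz":0,"rx":0,"ry":0,"rz":0}]'
python3 - <<'E'
from h import *
plan(tcp(M,RM),RM,1)
ims=[]
for n,c in(("top",(180,90)),("scene",(90,235))):
    im,d=viewer.get_image(n); ims.append(cv2.resize(im[c[0]:c[0]+120,c[1]:c[1]+120],(400,400)))
cv2.imwrite("pics/c6.png",np.hstack(ims))
E
```

```text
time: 19.35
tool_pos: [0.4111, 0.327, 0.1296]
ee_rot: [0.103, 3.14, 0.0]
ft_force: [-0.9, -0.3, -2.5]
width: 0.0292
grasp_force: 81.7
t 19.35 pos [0.4111 0.327  0.1296] shift in tool axes/0.5: [ 0.0003 -0.0001  0.0248] turn/pi: [ 0.0001  0.0001 -0.    ] final-frame shift: [ 0.0003 -0.0001  0.0248]
```

View pics/c6.png

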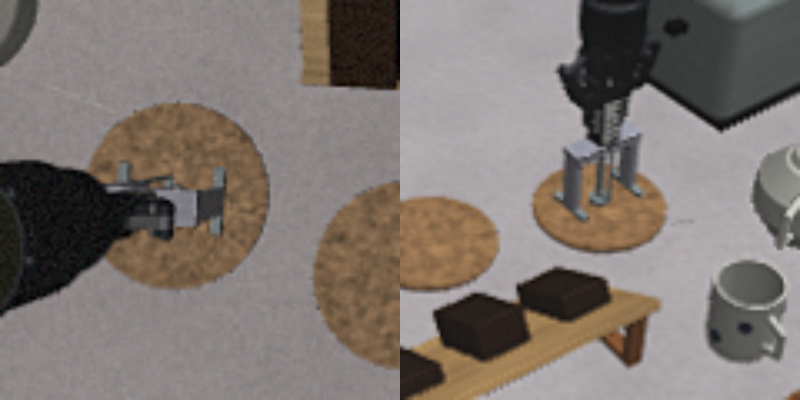

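The gauge is upright over the left mat, with skids at top crop (123,175) and (218,200) and the mat centre at (180,195). Lowering in small steps.

```bash
python3 -m creep '[{"dx":0,"dy":0,"dz":0.006,"rx":0,"ry":0,"rz":0},{"dx":0,"dy":0,"dz":0.006,"rx":0,"ry":0,"rz":0},{"dx":0,"dy":0,"dz":0.005,"rx":0,"ry":0,"rz":0},{"dx":0,"dy":0,"dz":0.003,"rx":0,"ry":0,"rz":0},{"dx":0,"dy":0,"dz":0.002,"rx":0,"ry":0,"rz":0},{"dx":0,"dy":0,"dz":0.001,"rx":0,"ry":0,"rz":0},{"dx":0,"dy":0,"dz":0.001,"rx":0,"ry":0,"rz":0},{"dx":0,"dy":0,"dz":0,"rx":0,"ry":0,"rz":0},{"dx":0,"dy":0,"dz":0,"rx":0,"ry":0,"rz":0},{"dx":0,"dy":0,"dz":0,"rx":0,"ry":0,"rz":0}]'
python3 -c "
from h import *
plan(tcp(M,RM),RM,1)"
```

```text
time: 20.7
tool_pos: [0.4109, 0.327, 0.1173]
ee_rot: [0.103, 3.14, -0.0]
ft_force: [-0.2, 1.1, -2.0]
width: 0.0291
grasp_force: 82.0
t 20.7 pos [0.4109 0.327  0.1173] shift in tool axes/0.5: [-0.0001  0.0001  0.0001] turn/pi: [-0.0001  0.     -0.    ] final-frame shift: [-0.0001  0.0001  0.0001]
```

```bash
python3 -m creep '[{"dx":0,"dy":0,"dz":0.001,"rx":0,"ry":0,"rz":0},{"dx":0,"dy":0,"dz":0.001,"rx":0,"ry":0,"rz":0},{"dx":0,"dy":0,"dz":0,"rx":0,"ry":0,"rz":0},{"dx":0,"dy":0,"dz":0,"rx":0,"ry":0,"rz":0},{"dx":0,"dy":0,"dz":0,"rx":0,"ry":0,"rz":0},{"dx":0,"dy":0,"dz":0,"rx":0,"ry":0,"rz":0},{"dx":0,"dy":0,"dz":0,"rx":0,"ry":0,"rz":0},{"dx":0,"dy":0,"dz":0,"rx":0,"ry":0,"rz":0},{"dx":0,"dy":0,"dz":0,"rx":0,"ry":0,"rz":0},{"dx":0,"dy":0,"dz":0,"rx":0,"ry":0,"rz":0}]'
```

```text
time: 21.95
tool_pos: [0.4112, 0.327, 0.1171]
ee_rot: [0.103, 3.139, 0.0]
ft_force: [-1.8, -0.6, 6.0]
width: 0.0293
grasp_force: 82.8
```

```bash
python3 -m creep '[{"dx":0,"dy":0,"dz":0,"rx":0,"ry":0,"rz":0},{"dx":0,"dy":0,"dz":0,"rx":0,"ry":0,"rz":0},{"dx":0,"dy":0,"dz":0,"rx":0,"ry":0,"rz":0},{"dx":0,"dy":0,"dz":0,"rx":0,"ry":0,"rz":0},{"dx":0,"dy":0,"dz":0,"rx":0,"ry":0,"rz":0},{"dx":0,"dy":0,"dz":0,"rx":0,"ry":0,"rz":0},{"dx":0,"dy":0,"dz":0,"rx":0,"ry":0,"rz":0},{"dx":0,"dy":0,"dz":0,"rx":0,"ry":0,"rz":0},{"dx":0,"dy":0,"dz":0,"rx":0,"ry":0,"rz":0},{"dx":0,"dy":0,"dz":0,"rx":0,"ry":0,"rz":0}]' 1 20
python3 -m creep '[{"dx":0,"dy":0,"dz":-0.01,"rx":0,"ry":0,"rz":0},{"dx":0,"dy":0,"dz":-0.03,"rx":0,"ry":0,"rz":0},{"dx":0,"dy":0,"dz":-0.04,"rx":0,"ry":0,"rz":0},{"dx":0,"dy":0,"dz":-0.05,"rx":0,"ry":0,"rz":0},{"dx":0,"dy":0,"dz":-0.05,"rx":0,"ry":0,"rz":0},{"dx":0,"dy":0,"dz":-0.04,"rx":0,"ry":0,"rz":0},{"dx":0.06,"dy":0,"dz":0,"rx":0,"ry":0,"rz":0},{"dx":0.06,"dy":0,"dz":0,"rx":0,"ry":0,"rz":0},{"dx":0,"dy":0,"dz":0,"rx":0,"ry":0,"rz":0},{"dx":0,"dy":0,"dz":0,"rx":0,"ry":0,"rz":0}]'
python3 - <<'E'
from h import *
ims=[]
for n,c in(("top",(140,90)),("scene",(90,235))):
    im,d=viewer.get_image(n); P=cloud(n,d); ims.append(cv2.resize(im[c[0]:c[0]+120,c[1]:c[1]+120],(400,400)))
    for lo,hi in((.08,.105),(.15,.17)):
        Q=P[(P[...,2]>lo)&(P[...,2]<hi)&(abs(P[...,0]-.414)<.04)&(abs(P[...,1]-.327)<.06)]
        if len(Q): print(n,lo,len(Q),((Q.min(0)+Q.max(0))/2).round(4),np.median(Q[:,2]).round(4))
cv2.imwrite("pics/c7.png",np.hstack(ims))
E
```

```text
time: 23.2
tool_pos: [0.4109, 0.3269, 0.1162]
ee_rot: [-0.103, -3.14, 0.0]
ft_force: [0.6, -0.1, 0.1]
width: 0.0856
grasp_force: 0.0
time: 24.45
tool_pos: [0.3512, 0.331, 0.2269]
ee_rot: [0.102, 3.14, 0.001]
ft_force: [-0.2, 0.6, 0.3]
width: 0.0855
grasp_force: 0.0
top 0.08 238 [0.4147 0.3275 0.0928] 0.0967
top 0.15 126 [0.4123 0.3276 0.1574] 0.1615
scene 0.08 147 [0.413  0.3276 0.0924] 0.0959
scene 0.15 55 [0.4109 0.3264 0.1588] 0.1611
```

View pics/c7.png

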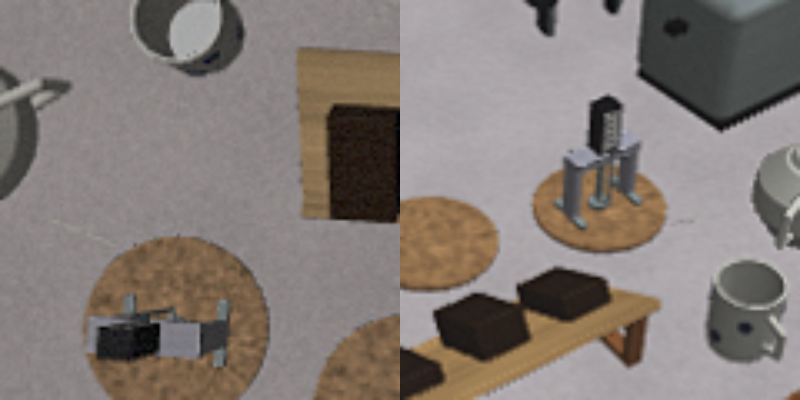

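The gauge stands upright on the left mat at about (0.413, 0.327), within about 2 mm of the centre. The gripper is clear and the bricks and tea things in view haven't moved.

```bash
python3 -c "
from cell import ticket
print(ticket.job_done())"
```

```text
the job is handed in; nothing more can be done
None
```

I measured the thickest brick (foot at about 42 mm by camera measurement, held for over 2 s), then stood the gauge upright within about 2 mm of the centre of the left mat, let go and handed the job in; no verdict came back.

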